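# Register the embossing block in the corner fence

### The arm

A 6-joint arm with a two-finger parallel gripper is mounted at the origin on the work surface. World frame = base frame: x ahead of the robot, y to its left, z up, the work surface at z = 0. Lengths are in m, angles in rad, forces in N, time in s.
With the tool pointing down it reaches from about 0.3 to 0.875 m from the base axis. Payload 6.4 kg.
Tool frame: the origin (TCP) lies at the very end of the fingers, on their centre line; the grasp point (between the pads) lies 19 mm behind it (ctrl.grip_point_offset is the z of the grasp point in the tool frame, in m); z points along the fingers, y is the direction in which the jaws open and shut (so a half turn about z gives the same grasp; the last joint's range is limited). The gripper opens to 85 mm and grips with 20 to 120 N. Pads are 22 mm wide; open, the fingers measure 114 mm over their backs; the gripper's body (76 mm by 85 mm) begins 54 mm behind the grasp point. The pads swing forward as they close: fully open they stand 13 mm farther back than shut.
Start: joints at [-1.392, 0.181, 1.607, -0, 1.354, -0.206], TCP at [0.216, -0.533, 0.231] pointing down, gripper open.
Joint ranges: [-2.99, 2.99], [-0.89, 2.07], [0.3, 2.58], [-1.14, 4.28], [0, 2.63], [-3.12, 3.12]. Speed limits (rad/s): [2.57, 2.57, 3.01, 3.14, 3.14, 3.14].

### API

Orientations are given as a unit quaternion [w, x, y, z].
In Python, from bench import status, cams, ctrl gives the robot as it stands.
- The arm moves only by the shell command python3 -m handwheel 'ROWS'. ROWS is JSON, a list of rows, each an object with "grip": the finger opening in cm, from 0 to 8.54; "linear": the shift along the tool's x, y, z in cm, a list of three; "rotation": the turn, a rotation vector about the tool's x, y, z in degrees, a list of three. A call has 1 to 12 rows; each row is the pose to reach, as a shift and turn from the pose commanded when the call began, along the tool's axes at that moment; what a row does not reach only later rows make up. A row lasts 1/12 s, in which the tool goes at most 41.7 mm and 7.16 degrees, less where a joint would pass 70% of its speed; a pose out of reach is approached as far as the arm can. A call with a gripper value outside its range is refused whole. The fingers move at their own pace and stop on an object; the grip force is fixed at half the most. Time passes only in rows, so rows that repeat a pose let the fingers close. It gives the time, the measured TCP pose, the force and the opening at its end, in the units of the state.
- status.get_obs(): the state, without advancing time (a new reading comes with each control period).
- cams.camera(name): name is "side" or "top"; returns the picture (480x640x3 uint8, red, green, blue); there is no depth.
- cams.camera_info(name): a dict with "fovy" (degrees; the focal length in pixels is half the picture's height over the tangent of half this angle, whatever the lens; pixels are square), "cx", "cy" (the principal point, pixels), "world_from_camera" (4x4, takes a point from camera to world coordinates). Camera axes: x right, y down, z forward; pixel columns grow to the right and rows downward; lengths in m; the calibration is good to about 2 mm. A picture is of the moment at which its call begins. camera_info takes no time and is no camera call.
- ctrl.hand_in(): hands the job in, once; it reports no verdict.
The state is a dict: "time_s": time; "q": joint angles; "dq": joint speeds; "joint_efforts": joint torques, N m; "eef_pos": TCP position; "eef_rot": TCP orientation; "wrist_force": force on the tool from outside, world axes, zero at the start; "torque": the same for the moment, N m; "opening": opening from 0.0 (shut) to 1.0 (fully open).
Only numpy, scipy, OpenCV 4.12 (cv2) and the standard library are available. Lean on these libraries where they do the work, as an engineer would, in place of code of your own. Each camera call takes 0.05 s, during which the arm holds its last target.

### The job

Push the brass-topped embossing block along the bench, without lifting it, until it sits fully home in the corner of the aluminium fence, square and touching both the back stop and the side stop. Then push the brass keeper arm with the red knob round until it is fully shut across the front of the block, and take the hand away. Leave the other things on the bench where they are.

Things in the scene. Friction and masses are not known exactly. Their poses are not given: they have to be found in the camera images.
- block: Embossing block to push: beech base, brass plate on top with a dark rosette. 90 (its x) x 120 (its y) mm, 34 high; base 28 high, plate 74 x 104 on it. 0.35 to 0.7 kg, slides under 3 to 9 N. Origin: centre of its underside, z up. It starts within 0.3 rad of the fence's direction. Home, its centre is at (-45, -60) mm in the fence's frame, axes parallel.
- fence: Fixed aluminium corner fence, 20 mm high. Origin: its inner corner, at bench height, z up; both stops are 16 mm thick. Back stop: inner face is the plane x = 0 of this frame, y from -140 to +16 mm, body towards +x. Side stop: inner face is the plane y = 0, x from -85 to 0 mm, body towards +y. The block's place: x -90 to 0, y -120 to 0 mm.
- keeper (a joint): Brass arm swinging level, in rad. 0 = shut, at a stop: it points along the fence's -y across the block's front edge (4 mm of play if the block is home). Grows as it opens, clockwise from above: at 1.57 it points along the fence's -x; starts at 1.7 to 2.2, at most 2.3. Friction 0.06 N m, no spring: stays where left.
- keeper_pivot (a point): The keeper's upright pivot axis, at bench height, at (-100, +20) mm in the fence's frame. The arm reaches 110 mm from it, 12 mm thick (6 each side of the line through the pivot), its bar 8 to 26 mm above the bench.
- keeper_knob (a point): Centre of the top of the keeper's upright red knob: 16 mm in diameter, 100 mm from the pivot, top 50 mm above the bench.
- spool_white: Bystander: spool of white thread with wooden flanges, 40 dia x 55 high, upright (mm). Origin on its underside.
- spool_blue: Bystander: spool of blue thread with wooden flanges, 40 dia x 55 high, upright (mm). Origin on its underside.
- dye_jar: Bystander: amber jar with a black cap, 48 dia x 70 high, upright (mm). Origin on its underside.
- weight: Bystander: bare steel hand weight with a waisted knob, 52 dia x 58 high, upright (mm). Origin on its underside.
- mallet: Bystander: mallet lying down, white head 44 dia x 85, wooden handle 22 dia, 235 long in all, along its x axis, from -135 (handle end) to +77 (head end) (mm). Origin on its underside.
- awl: Bystander: awl lying down, wooden handle 26 dia, steel point, 126 long along its x axis (mm). Origin on its underside.
- tool_cup: Bystander: blue ceramic cup, 72 dia x 90 high, upright (mm). Origin on its underside.
Not all that is in view belongs to the job. There is more than one size of the block; the job needs the middle-sized.

How it is judged:
By the outcome, as a careful person would: the job done as asked, in the order asked, and still so for the second after the job is handed in, with the robot touching nothing.
It also fails if it takes over 64 s, if anything falls off the work surface, if the arm or the gripper's body presses on something with over 40 N, if the wrist force passes 120 N, or if a joint passes its speed limit or range.

## Working session

There is one attempt and no reset: what is moved stays moved. The work goes in short steps, Python scripts to look and compute and a shell command to move; the robot and the scene stay as the last step left them, time stands still between calls to the robot, and variables do not carry over. Pictures are saved under pics/ and viewed, and the job is handed in when it is done.

```bash
mkdir -p pics; ls; python3 - <<'E'
from bench import status,cams,ctrl
import cv2
for n in("side","top"):
    i=cams.camera(n);cv2.imwrite(f"pics/{n}0.png",i[:,:,::-1]);print(n,cams.camera_info(n))
print(status.get_obs(),ctrl.grip_point_offset)
E
```

```text
pics
side {'fovy': 53.59535860439228, 'cx': 322.4802287084391, 'cy': 237.79861908296795, 'world_from_camera': array([[-0.95520223, -0.21096803,  0.20756011,  0.39088689],
       [-0.29562061,  0.71341481, -0.6353328 ,  0.6105152 ],
       [-0.01404155, -0.66823035, -0.74382191,  0.75290115],
       [ 0.        ,  0.        ,  0.        ,  1.        ]])}
top {'fovy': 46.47069460959173, 'cx': 323.01737760056926, 'cy': 239.1488587729625, 'world_from_camera': array([[-0.02008798, -0.99660663,  0.07982298,  0.46430298],
       [-0.99970935,  0.02108655,  0.01168643,  0.0385906 ],
       [-0.01332996, -0.07956502, -0.99674055,  1.38721397],
       [ 0.        ,  0.        ,  0.        ,  1.        ]])}
{'time_s': 0.1, 'q': array([-1.39232493e+00,  1.81477486e-01,  1.60790562e+00, -3.34529352e-06,
        1.35378083e+00, -2.06275898e-01]), 'dq': array([ 0.00195773, -0.0024429 , -0.00273621, -0.00073938, -0.00047706,
       -0.00057007]), 'joint_efforts': array([ 3.25671399e-04, -4.45876300e+01, -3.52236986e+01, -2.45658057e-04,
        4.19065604e-03,  9.70827898e-06]), 'eef_pos': array([ 0.21575101, -0.53245946,  0.23046935]), 'eef_rot': array([-7.85584990e-04,  9.81552812e-01,  1.91189590e-01,  9.28881365e-06]), 'wrist_force': array([ 0.8243156 , -0.46613243, -0.31193603]), 'torque': array([ 0.01733594, -0.00255326, -0.02419212]), 'opening': 0.999736230351952} -0.0187
```

View pics/side0.png

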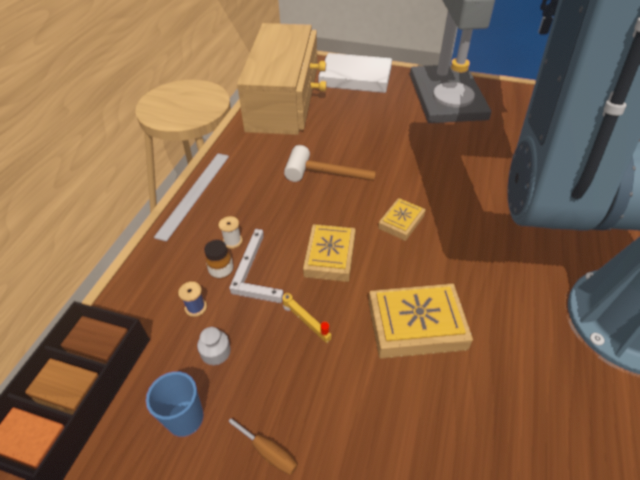

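View pics/top0.png

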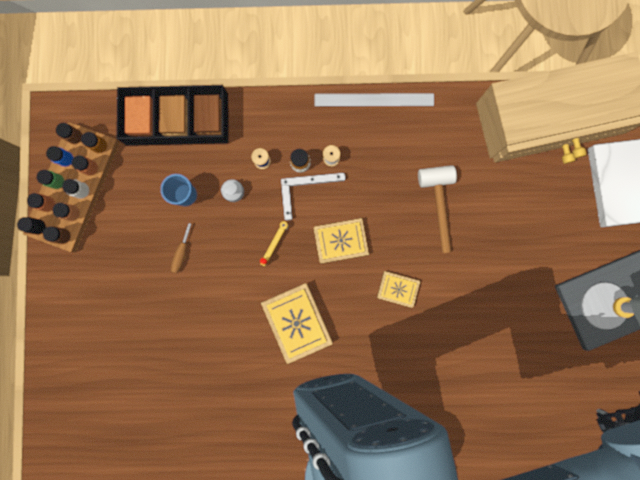

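```bash
python3 - <<'E'
import cv2
a=cv2.imread("pics/top0.png");cv2.imwrite("pics/t1.png",cv2.resize(a[150:280,240:380],None,fx=5.7,fy=4.6*1.239,interpolation=cv2.INTER_CUBIC)[:600,:798] if 0 else cv2.resize(a[160:280,240:400],None,fx=5,fy=5,interpolation=cv2.INTER_CUBIC))
a=cv2.imread("pics/side0.png");cv2.imwrite("pics/s1.png",cv2.resize(a[220:350,215:375],None,fx=4.6,fy=4.6,interpolation=cv2.INTER_CUBIC))
E
```

```text
(no output)
```

View pics/t1.png

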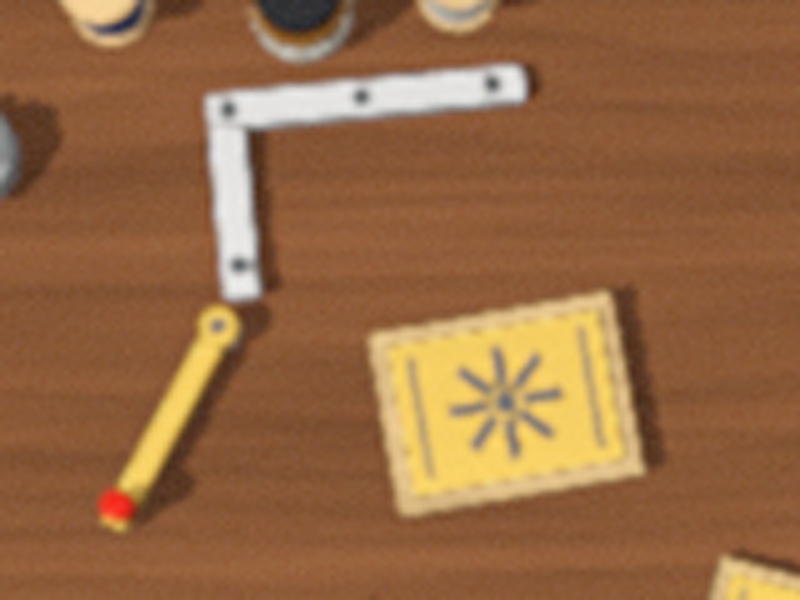

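View pics/s1.png

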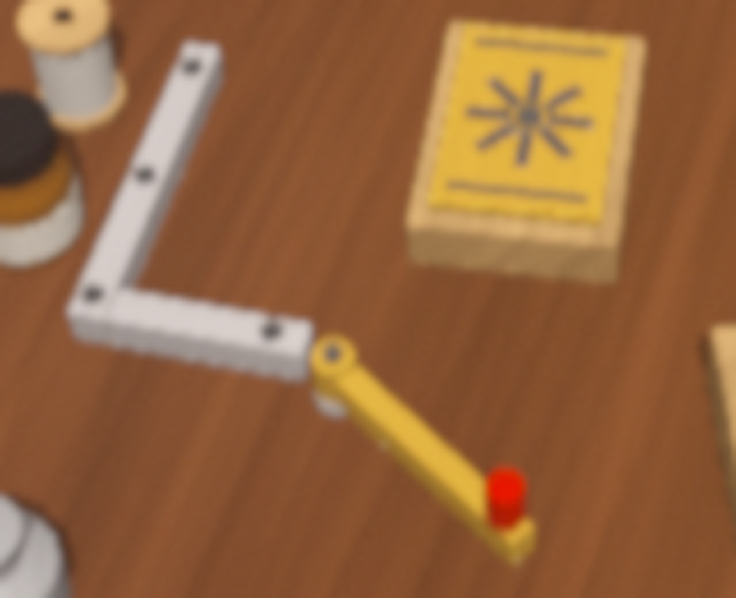

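```bash
cat > h.py <<'E'
import numpy as np
from bench import cams
from scipy.optimize import least_squares
I={n:cams.camera_info(n) for n in("side","top")}
def proj(n,P):
    i=I[n];T=np.linalg.inv(i["world_from_camera"]);P=np.atleast_2d(P)
    c=P@T[:3,:3].T+T[:3,3];f=240/np.tan(np.radians(i["fovy"]/2))
    return np.c_[f*c[:,0]/c[:,2]+i["cx"],f*c[:,1]/c[:,2]+i["cy"]]
def tr(p,L):
    L=np.atleast_2d(L)/1000.;c,s=np.cos(p[2]),np.sin(p[2])
    return np.c_[p[0]+c*L[:,0]-s*L[:,1],p[1]+s*L[:,0]+c*L[:,1],L[:,2]]
def inv(p,w):
    c,s=np.cos(p[2]),np.sin(p[2]);d=np.array(w[:2])-p[:2];return np.array([c*d[0]+s*d[1],-s*d[0]+c*d[1]])*1000
def fit(obs,p0):
    # obs: {cam:(local pts, pixels)}
    f=lambda p:np.concatenate([(proj(n,tr(p,L))-np.array(u)).ravel() for n,(L,u) in obs.items()])
    r=least_squares(f,p0,loss='soft_l1');return r.x,f(r.x).reshape(-1,2)
def px(u,s,o):return (np.array(u,float)+.5)/s-.5+np.array(o)
def ray(n,u,z):
    i=I[n];f=240/np.tan(np.radians(i["fovy"]/2));M=i["world_from_camera"]
    d=M[:3,:3]@np.array([(u[0]-i["cx"])/f,(u[1]-i["cy"])/f,1]);o=M[:3,3];return o+d*(z-o[2])/d[2]
E
python3 - <<'E'
from h import *
np.set_printoptions(precision=4,suppress=True)
T=lambda u:px(u,5,(240,160));S=lambda u:px(u,4.6,(215,220))
FL=np.array([(16,16,20),(16,-140,20),(0,-140,20),(0,0,20),(-85,0,20),(-85,16,20)])
ft=T([(207,95),(524,64),(527,104),(248,128),(261,297),(223,300)])
fs=S([(70,312),(184,42),(220,48),(122,288),(313,323),(305,353)])
BL=np.array([(45,60,28),(45,-60,28),(-45,-60,28),(-45,60,28),(0,0,34)])
bt=T([(369,340),(608,292),(645,472),(403,516),(506,401)])
bs=S([(407,226),(452,20),(645,38),(617,246),(530,116)])
for nm,L,t,s,p0 in(("fence",FL,ft,fs,(.6,.1,0)),("block",BL,bt,bs,(.5,0,0))):
    for o in({"top":(L,t)},{"side":(L,s)},{"top":(L,t),"side":(L,s)}):
        p,r=fit(o,p0);print(nm,list(o),p,np.abs(r).max())
    print(r)
    if nm=="fence":F=p
B=p
print("block in fence",inv(F,B[:2]),B[2]-F[2])
for n,pv,kn in(("top",T((219,326)),T((116,503))),("side",S((333,353)),S((505,480)))):
    a=ray(n,pv,.026);b=ray(n,kn,.05);print(n,a,b,inv(F,a),inv(F,b),np.linalg.norm(a[:2]-b[:2]))
print(tr(F,[(-100,20,0)]))
E
```

```text
fence ['top'] [0.7104 0.1372 0.0683] 1.0259345934147746
fence ['side'] [0.7124 0.1386 0.0836] 0.6226674938356211
fence ['top', 'side'] [0.7117 0.1381 0.0781] 1.6702009209066375
[[ 0.1421  0.0366]
 [-0.5917 -0.0234]
 [-0.5384 -1.6702]
 [-1.0335 -0.8501]
 [-0.4238 -0.69  ]
 [ 0.7143 -0.647 ]
 [ 0.351  -0.0985]
 [ 1.1087 -0.0532]
 [ 0.5097 -0.2078]
 [-0.188  -0.0868]
 [ 0.9219 -0.0828]
 [ 0.3207  0.2331]]
block ['top'] [0.5691 0.0112 0.17  ] 0.5329339661656434
block ['side'] [0.5712 0.0118 0.1583] 0.5562989330699395
block ['top', 'side'] [0.5704 0.0115 0.1626] 1.2616860029163206
[[-0.2482 -1.2617]
 [ 0.2161 -0.6018]
 [-0.2547 -0.4466]
 [-0.3759 -0.2544]
 [-0.0784 -0.0829]
 [ 0.3282 -0.3699]
 [-0.1393 -0.0453]
 [ 0.51   -0.0918]
 [ 0.8881 -0.0685]
 [ 0.4949  0.5488]]
block in fence [-150.7305 -115.2157] 0.08452630265706232
top [0.6106 0.1509 0.026 ] [0.5239 0.1996 0.05  ] [-99.7263  20.6099] [-182.4462   75.8851] 0.0994883468962144
side [0.6137 0.1477 0.026 ] [0.5253 0.1984 0.05  ] [-96.9436  17.1699] [-181.0546   74.627 ] 0.10186257551541615
[[0.6104 0.1503 0.    ]]
```

```bash
cat >> h.py <<'E'
from scipy.spatial.transform import Rotation as Ro
from bench import status
F=np.array([.7112,.1378,.077])
def plan(fx,fy,z,yawdeg,world=False):
    "target in fence frame mm, z m, tool-x yaw rel. fence deg -> shift cm tool axes, turn about tool z"
    o=status.get_obs();q=o["eef_rot"];R=Ro.from_quat([q[1],q[2],q[3],q[0]])
    w=tr(F,[(fx,fy,0)])[0];w[2]=z
    yaw=F[2]+np.radians(yawdeg)
    Rt=Ro.from_euler('z',yaw)*Ro.from_euler('x',np.pi)
    d=R.inv().apply(w-o["eef_pos"])*100;rv=np.degrees((R.inv()*Rt).as_rotvec())
    print("->",(fx,fy,z,yawdeg),"lin",d.round(2),"rot",rv.round(2))
def st():
    o=status.get_obs();q=o["eef_rot"];R=Ro.from_quat([q[1],q[2],q[3],q[0]]).as_matrix()
    c,s=np.cos(F[2]),np.sin(F[2]);w=o["wrist_force"]
    print("t",round(o["time_s"],2),"fence xy",inv(F,o["eef_pos"]).round(1),"z",o["eef_pos"][2].round(4),"yawrel",np.degrees(np.arctan2(R[1,0],R[0,0])-F[2]).round(2),"tilt",R[2,2].round(5),"Ffence",np.round([c*w[0]+s*w[1],-s*w[0]+c*w[1],w[2]],1),"open",round(o["opening"],3),"q",o["q"].round(2))
E
python3 - <<'E'
from h import *
st();plan(-350,-350,.2,0);plan(-240,-115,.12,0);print(tr(F,[(-350,-350,0)]))
E
```

```text
t 0.1 fence xy [-545.5 -630.2] z 0.2305 yawrel 17.63 tilt -1.0 Ffence [ 0.8 -0.5 -0.3] open 1.0 q [-1.39  0.18  1.61 -0.    1.35 -0.21]
-> (-350, -350, 0.2, 0) lin [ 27.12 -20.77   3.09] rot [-0.09 -0.   17.63]
-> (-240, -115, 0.12, 0) lin [ 44.72 -39.82  11.12] rot [-0.09 -0.   17.63]
[[ 0.38916044 -0.23808631  0.        ]]
```

```bash
python3 -m handwheel '[{"grip":5.5,"linear":[3,-4,0],"rotation":[0,0,0]},{"grip":5.5,"linear":[5,-7,0],"rotation":[0,0,3]},{"grip":5.5,"linear":[8,-10,0],"rotation":[0,0,6]},{"grip":5.5,"linear":[11,-12.5,0],"rotation":[0,0,9]},{"grip":5.5,"linear":[14,-15,1],"rotation":[0,0,12]},{"grip":5.5,"linear":[17,-17.5,2],"rotation":[0,0,15]},{"grip":5.5,"linear":[20,-20,3],"rotation":[0,0,17.6]},{"grip":5.5,"linear":[23,-22.5,4],"rotation":[0,0,17.6]},{"grip":5.5,"linear":[26,-25,5],"rotation":[0,0,17.6]},{"grip":5.5,"linear":[29,-27.5,6],"rotation":[0,0,17.6]},{"grip":5.5,"linear":[32,-30,7],"rotation":[0,0,17.6]},{"grip":5.5,"linear":[34,-32,7],"rotation":[0,0,17.6]}]'; python3 -c "
from h import *
st();plan(-240,-115,.12,0);plan(-240,-115,.012,0)"
```

```text
time_s: 1.1
eef_pos: [0.4105, -0.1054, 0.1593]
eef_rot: [-0.001, 0.999, 0.039, -0.001]
wrist_force: [1.1, -0.2, 0.0]
opening: 0.648
t 1.1 fence xy [-318.5 -219.3] z 0.1593 yawrel 0.09 tilt -0.99999 Ffence [ 1.1 -0.3  0. ] open 0.648 q [-0.53 -0.08  2.04  0.    1.19  0.96]
-> (-240, -115, 0.12, 0) lin [  7.88 -10.41   3.94] rot [-0.14  0.13  0.09]
-> (-240, -115, 0.012, 0) lin [  7.9  -10.38  14.74] rot [-0.14  0.13  0.09]
```

```bash
python3 -m handwheel '[{"grip":5.5,"linear":[2.5,-3.3,1],"rotation":[0,0,0]},{"grip":5.5,"linear":[5,-6.6,2],"rotation":[0,0,0]},{"grip":5.5,"linear":[7,-9.5,3],"rotation":[0,0,0]},{"grip":5.5,"linear":[7,-9.5,3],"rotation":[0,0,0]},{"grip":5.5,"linear":[7,-9.5,3],"rotation":[0,0,0]},{"grip":5.5,"linear":[7,-9.5,3],"rotation":[0,0,0]}]'; python3 -c "
from h import *
import cv2
st();plan(-240,-115,.012,0)
cv2.imwrite('pics/side2.png',cams.camera('side')[:,:,::-1])
cv2.imwrite('pics/top2.png',cams.camera('top')[:,:,::-1])"
```

```text
time_s: 1.6
eef_pos: [0.4728, -0.0085, 0.1309]
eef_rot: [0.0, 0.999, 0.039, -0.001]
wrist_force: [0.8, -1.2, -0.9]
opening: 0.644
t 1.6 fence xy [-248.9 -127.5] z 0.1309 yawrel 0.1 tilt -1.0 Ffence [ 0.7 -1.3 -0.9] open 0.644 q [-0.27  0.07  1.95 -0.    1.12  1.22]
-> (-240, -115, 0.012, 0) lin [ 0.91 -1.25 11.89] rot [0.   0.07 0.1 ]
```

View pics/side2.png

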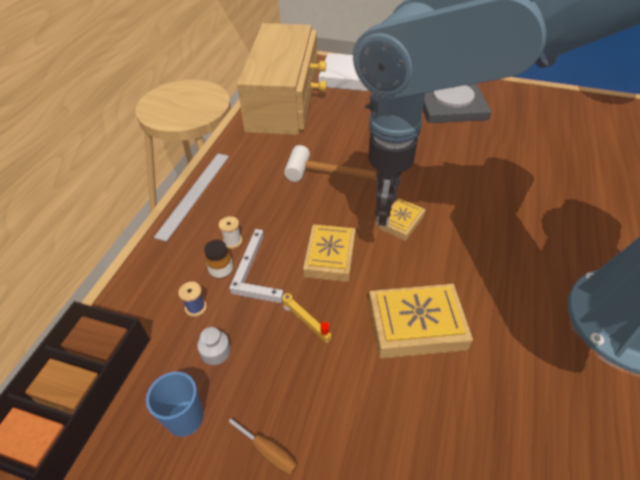

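View pics/top2.png

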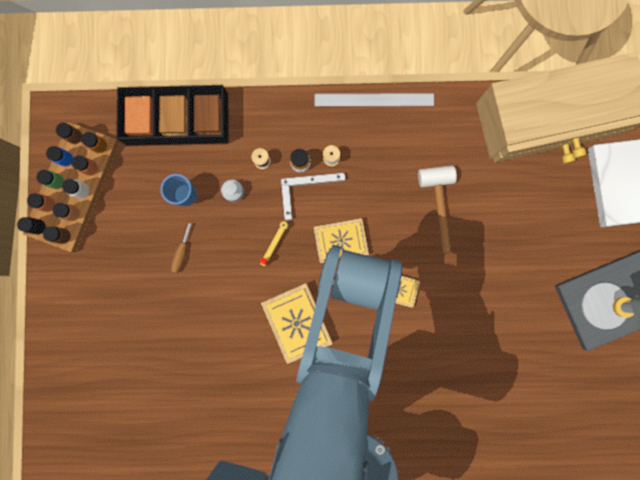

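```bash
python3 -c "
from h import *
for u,z in(((387,271),.02),((378,294),.02),((305,285),.04),((330,341),.04)): print(u,inv(F,ray('top',u,z)).round(0))"
```

```text
(387, 271) [-236. -220.]
(378, 294) [-290. -192.]
(305, 285) [-251.  -19.]
(330, 341) [-389.  -65.]
```

```bash
python3 -m handwheel '[{"grip":5.5,"linear":[0.5,-0.6,3],"rotation":[0,0,0]},{"grip":5.5,"linear":[0.9,-1.2,6],"rotation":[0,0,0]},{"grip":5.5,"linear":[0.9,-1.2,9],"rotation":[0,0,0]},{"grip":5.5,"linear":[0.9,-1.2,11],"rotation":[0,0,0]},{"grip":5.5,"linear":[0.9,-1.2,11.9],"rotation":[0,0,0]},{"grip":5.5,"linear":[0.9,-1.2,11.9],"rotation":[0,0,0]},{"grip":5.5,"linear":[0.9,-1.2,11.9],"rotation":[0,0,0]},{"grip":5.5,"linear":[0.9,-1.2,11.9],"rotation":[0,0,0]}]'; python3 -c "
from h import *
import cv2
st();plan(-101,-115,.010,0)
cv2.imwrite('pics/side3.png',cv2.resize(cams.camera('side')[180:310,215:415],None,fx=4,fy=4)[:,:,::-1])"
```

```text
time_s: 2.37
eef_pos: [0.4827, 0.0032, 0.0139]
eef_rot: [0.0, 0.999, 0.038, 0.001]
wrist_force: [0.0, -0.0, -0.3]
opening: 0.644
t 2.37 fence xy [-238.2 -116.6] z 0.0139 yawrel -0.02 tilt -1.0 Ffence [ 0.  -0.  -0.3] open 0.644 q [-0.24  0.3   1.97 -0.    0.86  1.25]
-> (-101, -115, 0.01, 0) lin [13.72 -0.17  0.42] rot [ 0.05 -0.15 -0.02]
```

View pics/side3.png

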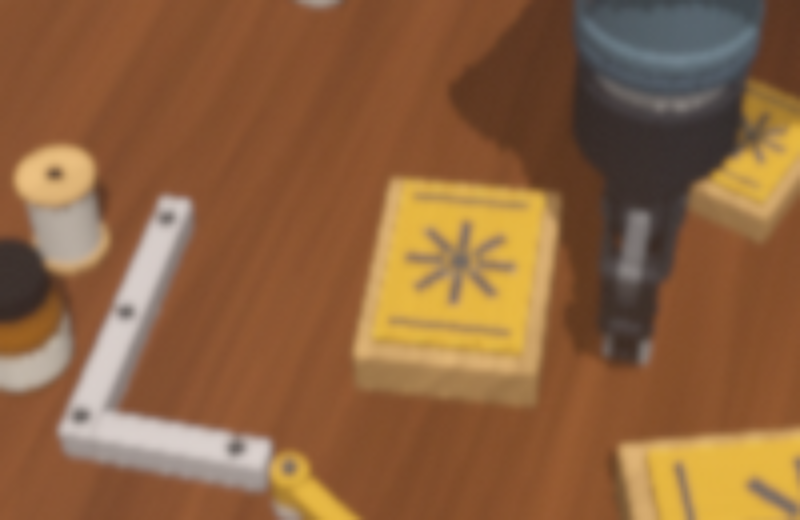

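```bash
python3 -m handwheel '[{"grip":5.5,"linear":[0.5,0,0.7],"rotation":[0,0,0]},{"grip":5.5,"linear":[1.5,-0.1,0.7],"rotation":[0,0,0]},{"grip":5.5,"linear":[2.5,-0.1,0.7],"rotation":[0,0,0]},{"grip":5.5,"linear":[3.5,-0.1,0.7],"rotation":[0,0,0]},{"grip":5.5,"linear":[4.3,-0.1,0.7],"rotation":[0,0,0]},{"grip":5.5,"linear":[5.1,-0.1,0.7],"rotation":[0,0,0]},{"grip":5.5,"linear":[5.9,-0.1,0.7],"rotation":[0,0,0]},{"grip":5.5,"linear":[6.7,-0.1,0.7],"rotation":[0,0,0]},{"grip":5.5,"linear":[7.5,-0.1,0.7],"rotation":[0,0,0]},{"grip":5.5,"linear":[8.3,-0.1,0.7],"rotation":[0,0,0]},{"grip":5.5,"linear":[9,-0.1,0.7],"rotation":[0,0,0]},{"grip":5.5,"linear":[9.5,-0.1,0.7],"rotation":[0,0,0]}]'; python3 -c "
from h import *
import cv2
st();plan(-101,-115,.007,0)
cv2.imwrite('pics/side4.png',cv2.resize(cams.camera('side')[180:310,215:415],None,fx=4,fy=4)[:,:,::-1])"
```

```text
time_s: 3.42
eef_pos: [0.5757, 0.0128, 0.005]
eef_rot: [-0.0, 0.999, 0.039, -0.001]
wrist_force: [-6.7, -0.4, 4.6]
opening: 0.641
t 3.42 fence xy [-144.7 -114.2] z 0.005 yawrel 0.06 tilt -1.0 Ffence [-6.7  0.1  4.6] open 0.641 q [-0.18  0.49  1.73 -0.    0.93  1.31]
-> (-101, -115, 0.007, 0) lin [ 4.37  0.09 -0.21] rot [-0.02  0.16  0.06]
```

View pics/side4.png

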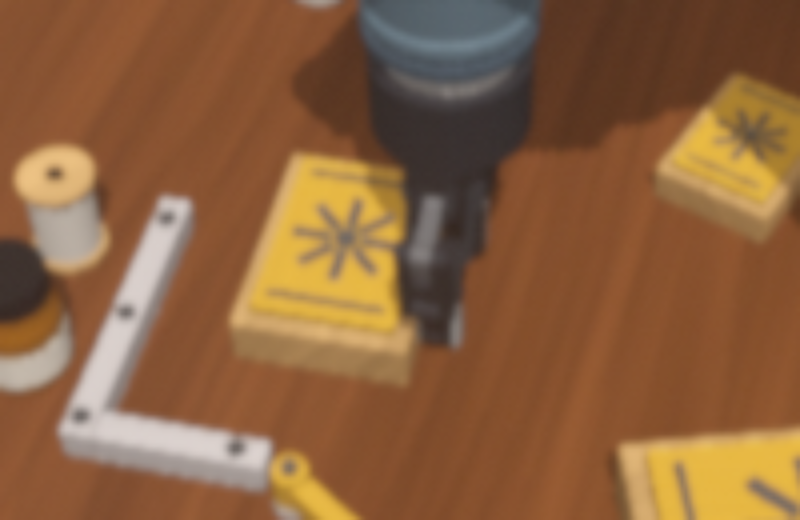

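```bash
python3 -m handwheel '[{"grip":5.5,"linear":[0.6,0,-0.2],"rotation":[0,0,0]},{"grip":5.5,"linear":[1.2,0,-0.2],"rotation":[0,0,0]},{"grip":5.5,"linear":[1.8,0,-0.2],"rotation":[0,0,0]},{"grip":5.5,"linear":[2.4,0,-0.2],"rotation":[0,0,0]},{"grip":5.5,"linear":[2.9,0,-0.2],"rotation":[0,0,0]},{"grip":5.5,"linear":[3.3,0,-0.2],"rotation":[0,0,0]},{"grip":5.5,"linear":[3.6,0,-0.2],"rotation":[0,0,0]},{"grip":5.5,"linear":[3.8,0,-0.2],"rotation":[0,0,0]},{"grip":5.5,"linear":[3.9,0,-0.2],"rotation":[0,0,0]},{"grip":5.5,"linear":[3.9,0,-0.2],"rotation":[0,0,0]}]'; python3 -c "
from h import *
import cv2
st();plan(-101,-115,.007,0)"
```

```text
time_s: 4.3
eef_pos: [0.6151, 0.0155, 0.0073]
eef_rot: [-0.0, 0.999, 0.039, 0.0]
wrist_force: [-1.7, 0.3, -1.7]
opening: 0.642
t 4.3 fence xy [-105.2 -114.6] z 0.0073 yawrel 0.04 tilt -1.0 Ffence [-1.7  0.4 -1.7] open 0.642 q [-0.17  0.55  1.63  0.    0.97  1.33]
-> (-101, -115, 0.007, 0) lin [0.42 0.04 0.03] rot [ 0.   -0.02  0.04]
```

Not touching the stop yet; creep on in millimetres.

```bash
python3 -m handwheel '[{"grip":5.5,"linear":[0.2,0,0],"rotation":[0,0,0]},{"grip":5.5,"linear":[0.3,0,0],"rotation":[0,0,0]},{"grip":5.5,"linear":[0.4,0,0],"rotation":[0,0,0]},{"grip":5.5,"linear":[0.4,0,0],"rotation":[0,0,0]}]'; python3 -c "
from h import *
import cv2
st()
cv2.imwrite('pics/side5.png',cv2.resize(cams.camera('side')[180:310,215:415],None,fx=4,fy=4)[:,:,::-1])"
```

```text
time_s: 4.63
eef_pos: [0.6189, 0.0158, 0.0074]
eef_rot: [-0.0, 0.999, 0.039, 0.0]
wrist_force: [-3.0, -0.4, 0.3]
opening: 0.642
t 4.63 fence xy [-101.4 -114.6] z 0.0074 yawrel 0.03 tilt -1.0 Ffence [-3.1 -0.1  0.3] open 0.642 q [-0.17  0.55  1.61  0.    0.97  1.33]
```

View pics/side5.png

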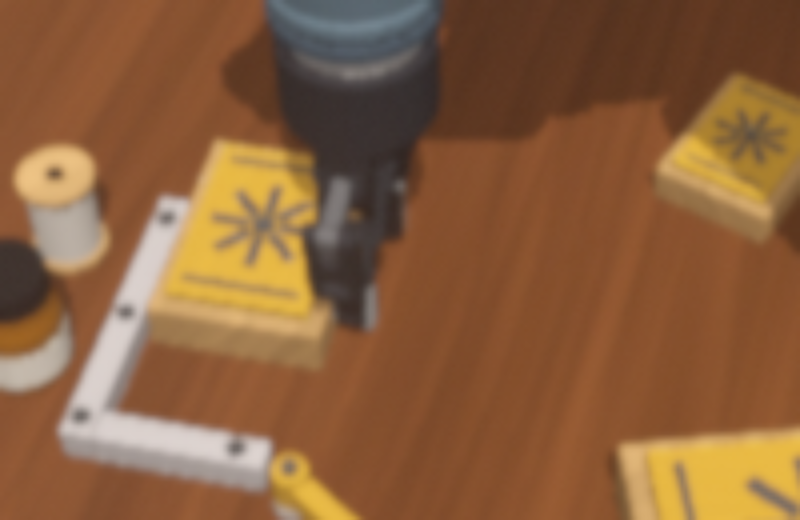

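Nearly at the back stop (a sliver remains at about (160,270) in the crop). Creep on until force rises.

```bash
python3 -m handwheel '[{"grip":5.5,"linear":[0.1,0,0],"rotation":[0,0,0]},{"grip":5.5,"linear":[0.2,0,0],"rotation":[0,0,0]},{"grip":5.5,"linear":[0.3,0,0],"rotation":[0,0,0]},{"grip":5.5,"linear":[0.3,0,0],"rotation":[0,0,0]}]'; python3 -c "
from h import *
st()"
```

```text
time_s: 5.02
eef_pos: [0.6213, 0.016, 0.0074]
eef_rot: [-0.0, 0.999, 0.039, -0.001]
wrist_force: [-6.8, -0.7, 2.9]
opening: 0.638
t 5.02 fence xy [ -99.  -114.5] z 0.0074 yawrel 0.04 tilt -1.0 Ffence [-6.8 -0.2  2.9] open 0.638 q [-0.16  0.56  1.61 -0.    0.98  1.33]
```

```bash
python3 -m handwheel '[{"grip":5.5,"linear":[0.1,0,0],"rotation":[0,0,0]},{"grip":5.5,"linear":[0.2,0,0],"rotation":[0,0,0]},{"grip":5.5,"linear":[0.2,0,0],"rotation":[0,0,0]}]'; python3 -c "
from h import *
st()"
```

```text
time_s: 5.27
eef_pos: [0.6213, 0.016, 0.0074]
eef_rot: [-0.0, 0.999, 0.039, -0.003]
wrist_force: [-14.4, -0.8, 10.1]
opening: 0.641
t 5.27 fence xy [ -99.  -114.5] z 0.0074 yawrel 0.06 tilt -0.99998 Ffence [-14.4   0.3  10.1] open 0.641 q [-0.16  0.56  1.6  -0.    0.98  1.33]
```

```bash
python3 -m handwheel '[{"grip":5.5,"linear":[-1.5,0,0],"rotation":[0,0,0]},{"grip":5.5,"linear":[-3,0,0],"rotation":[0,0,0]},{"grip":5.5,"linear":[-3,0,-3],"rotation":[0,0,0]},{"grip":4,"linear":[-3,0,-6],"rotation":[0,0,0]},{"grip":3,"linear":[-3,1,-9],"rotation":[0,0,-7]},{"grip":3,"linear":[-2,3,-9],"rotation":[0,0,-14]},{"grip":3,"linear":[0,6,-9],"rotation":[0,0,-21]},{"grip":3,"linear":[2,8,-9],"rotation":[0,0,-28]},{"grip":3,"linear":[4,10.5,-9],"rotation":[0,0,-35]},{"grip":3,"linear":[4.8,10.5,-9],"rotation":[0,0,-42]},{"grip":3,"linear":[4.8,10.5,-9],"rotation":[0,0,-49]},{"grip":3,"linear":[4.8,10.5,-9],"rotation":[0,0,-56]}]';python3 -m handwheel '[{"grip":3,"linear":[0,0,0],"rotation":[0,0,-7]},{"grip":3,"linear":[0,0,0],"rotation":[0,0,-14]},{"grip":3,"linear":[0,0,0],"rotation":[0,0,-21]},{"grip":3,"linear":[0,0,0],"rotation":[0,0,-28]},{"grip":3,"linear":[0,0,0],"rotation":[0,0,-34]},{"grip":3,"linear":[0,0,0],"rotation":[0,0,-34]},{"grip":3,"linear":[0,0,0],"rotation":[0,0,-34]}]'; python3 -c "
from h import *
import cv2
st();plan(-50,-220,.007,90)
for n in('side','top'):cv2.imwrite(f'pics/{n}6.png',cams.camera(n)[:,:,::-1])"
```

```text
time_s: 6.27
eef_pos: [0.6819, -0.0859, 0.098]
eef_rot: [0.001, 0.863, 0.506, 0.001]
wrist_force: [-0.0, -0.1, -0.5]
opening: 0.349
time_s: 6.85
eef_pos: [0.6808, -0.085, 0.0979]
eef_rot: [0.001, 0.68, 0.733, 0.001]
wrist_force: [0.6, 0.2, 0.5]
opening: 0.349
t 6.85 fence xy [ -47.4 -219.8] z 0.0979 yawrel 89.85 tilt -1.0 Ffence [0.7 0.2 0.5] open 0.349 q [-0.3   0.55  1.4   0.    1.19 -0.37]
-> (-50, -220, 0.007, 90) lin [-0.01 -0.28  9.09] rot [ 0.13  0.04 -0.15]
```

View pics/side6.png

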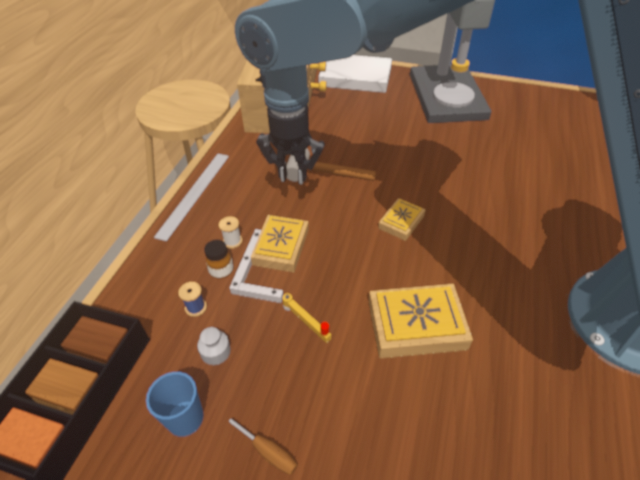

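View pics/top6.png

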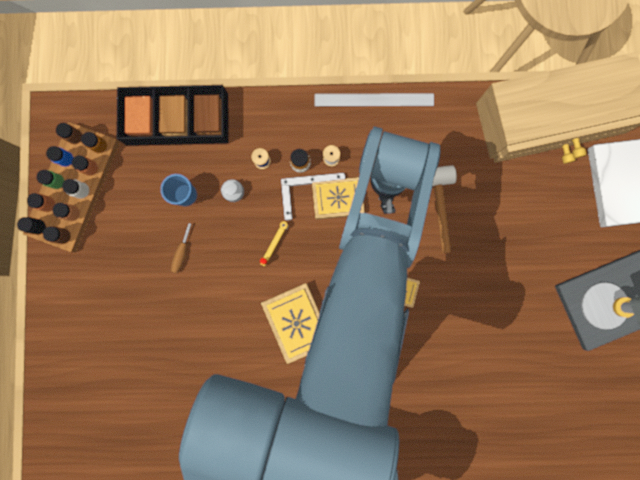

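```bash
python3 -m handwheel '[{"grip":3,"linear":[0,-0.3,3],"rotation":[0,0,0]},{"grip":3,"linear":[0,-0.3,6],"rotation":[0,0,0]},{"grip":3,"linear":[0,-0.3,8],"rotation":[0,0,0]},{"grip":3,"linear":[0.5,-0.3,9],"rotation":[0,0,0]},{"grip":3,"linear":[1.3,-0.3,9],"rotation":[0,0,0]},{"grip":3,"linear":[2.1,-0.3,9],"rotation":[0,0,0]},{"grip":3,"linear":[2.9,-0.3,9],"rotation":[0,0,0]},{"grip":3,"linear":[3.7,-0.3,9],"rotation":[0,0,0]},{"grip":3,"linear":[4.5,-0.3,9],"rotation":[0,0,0]},{"grip":3,"linear":[5.2,-0.3,9],"rotation":[0,0,0]},{"grip":3,"linear":[5.8,-0.3,9],"rotation":[0,0,0]},{"grip":3,"linear":[5.8,-0.3,9],"rotation":[0,0,0]}]'; python3 -c "
from h import *
import cv2
st();plan(-50,-131,.007,90)
cv2.imwrite('pics/side7.png',cv2.resize(cams.camera('side')[180:310,215:415],None,fx=4,fy=4)[:,:,::-1])"
```

```text
time_s: 7.95
eef_pos: [0.6737, -0.0263, 0.0092]
eef_rot: [0.001, 0.679, 0.734, 0.001]
wrist_force: [0.5, -0.2, 1.0]
opening: 0.353
t 7.95 fence xy [ -50.  -160.8] z 0.0092 yawrel 90.08 tilt -0.99999 Ffence [ 0.5 -0.2  1. ] open 0.353 q [-0.21  0.64  1.46 -0.    1.03 -0.29]
-> (-50, -131, 0.007, 90) lin [2.98 0.01 0.21] rot [0.18 0.06 0.08]
```

View pics/side7.png

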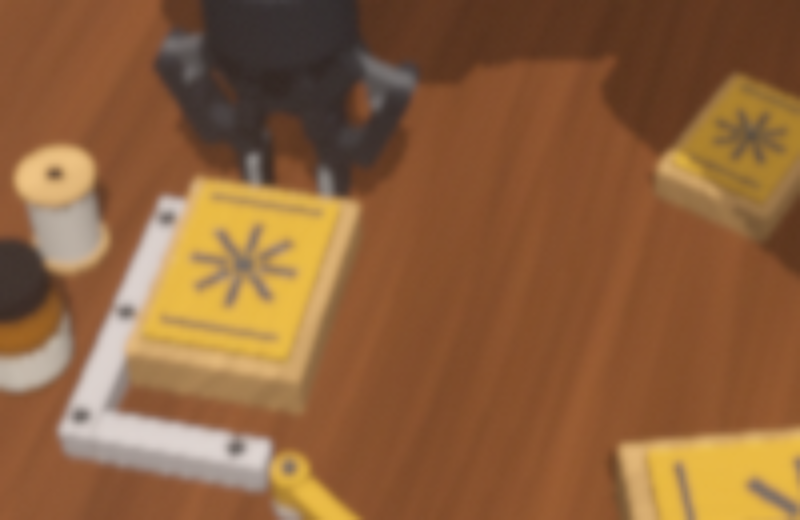

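```bash
python3 -m handwheel '[{"grip":3,"linear":[0.5,0,0.2],"rotation":[0,0,0]},{"grip":3,"linear":[1,0,0.2],"rotation":[0,0,0]},{"grip":3,"linear":[1.5,0,0.2],"rotation":[0,0,0]},{"grip":3,"linear":[2,0,0.2],"rotation":[0,0,0]},{"grip":3,"linear":[2.3,0,0.2],"rotation":[0,0,0]},{"grip":3,"linear":[2.5,0,0.2],"rotation":[0,0,0]},{"grip":3,"linear":[2.7,0,0.2],"rotation":[0,0,0]},{"grip":3,"linear":[2.7,0,0.2],"rotation":[0,0,0]}]'; python3 -c "
from h import *
st()"
python3 -m handwheel '[{"grip":3,"linear":[0.1,0,0],"rotation":[0,0,0]},{"grip":3,"linear":[0.2,0,0],"rotation":[0,0,0]},{"grip":3,"linear":[0.2,0,0],"rotation":[0,0,0]}]'; python3 -c "
from h import *
import cv2
st()
cv2.imwrite('pics/side8.png',cv2.resize(cams.camera('side')[180:310,215:415],None,fx=4,fy=4)[:,:,::-1])"
```

```text
time_s: 8.67
eef_pos: [0.6719, -0.0016, 0.0071]
eef_rot: [0.002, 0.679, 0.734, 0.0]
wrist_force: [0.4, -6.1, 5.3]
opening: 0.351
t 8.67 fence xy [ -49.9 -136. ] z 0.0071 yawrel 90.01 tilt -0.99999 Ffence [-0.1 -6.1  5.3] open 0.351 q [-0.18  0.64  1.47 -0.    1.03 -0.25]
time_s: 8.92
eef_pos: [0.6718, 0.0001, 0.0071]
eef_rot: [0.002, 0.679, 0.734, 0.0]
wrist_force: [-0.1, -6.6, 4.8]
opening: 0.352
t 8.92 fence xy [ -49.9 -134.3] z 0.0071 yawrel 90.0 tilt -0.99999 Ffence [-0.6 -6.5  4.8] open 0.352 q [-0.18  0.64  1.47 -0.    1.03 -0.25]
```

View pics/side8.png

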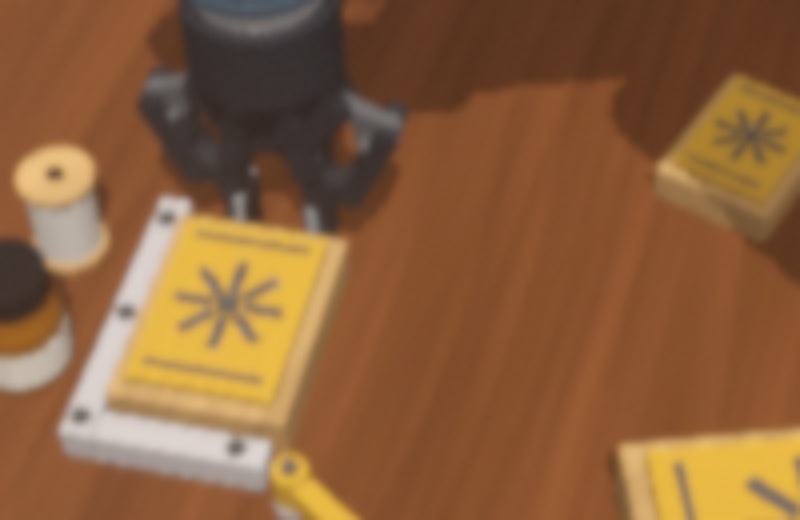

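```bash
python3 -m handwheel '[{"grip":3,"linear":[0.1,0,0],"rotation":[0,0,0]},{"grip":3,"linear":[0.2,0,0],"rotation":[0,0,0]},{"grip":3,"linear":[0.2,0,0],"rotation":[0,0,0]}]'; python3 -c "
from h import *
st()"
python3 -m handwheel '[{"grip":3,"linear":[0.1,0,0],"rotation":[0,0,0]},{"grip":3,"linear":[0.2,0,0],"rotation":[0,0,0]},{"grip":3,"linear":[0.2,0,0],"rotation":[0,0,0]}]'; python3 -c "
from h import *
import cv2
st()"
```

```text
time_s: 9.22
eef_pos: [0.6716, 0.002, 0.007]
eef_rot: [0.002, 0.679, 0.734, 0.0]
wrist_force: [0.4, -6.3, 5.1]
opening: 0.353
t 9.22 fence xy [ -49.9 -132.4] z 0.007 yawrel 90.0 tilt -0.99999 Ffence [-0.1 -6.3  5.1] open 0.353 q [-0.17  0.64  1.47 -0.    1.03 -0.25]
time_s: 9.47
eef_pos: [0.6715, 0.004, 0.007]
eef_rot: [0.002, 0.679, 0.734, 0.0]
wrist_force: [-0.2, -6.9, 5.6]
opening: 0.352
t 9.47 fence xy [ -49.9 -130.4] z 0.007 yawrel 90.0 tilt -0.99999 Ffence [-0.7 -6.9  5.6] open 0.352 q [-0.17  0.64  1.47 -0.    1.03 -0.25]
```

```bash
python3 -m handwheel '[{"grip":3,"linear":[0.1,0,0],"rotation":[0,0,0]},{"grip":3,"linear":[0.2,0,0],"rotation":[0,0,0]},{"grip":3,"linear":[0.2,0,0],"rotation":[0,0,0]}]'; python3 -c "
from h import *
st()"
python3 -m handwheel '[{"grip":3,"linear":[0.1,0,0],"rotation":[0,0,0]},{"grip":3,"linear":[0.1,0,0],"rotation":[0,0,0]},{"grip":3,"linear":[0.1,0,0],"rotation":[0,0,0]}]'; python3 -c "
from h import *
import cv2
st()
cv2.imwrite('pics/side9.png',cv2.resize(cams.camera('side')[180:310,215:415],None,fx=4,fy=4)[:,:,::-1])"
```

```text
time_s: 9.72
eef_pos: [0.6714, 0.0048, 0.0071]
eef_rot: [0.003, 0.679, 0.734, -0.0]
wrist_force: [0.2, -11.1, 5.0]
opening: 0.35
t 9.72 fence xy [ -49.9 -129.5] z 0.0071 yawrel 90.0 tilt -0.99999 Ffence [ -0.7 -11.    5. ] open 0.35 q [-0.17  0.64  1.47 -0.    1.03 -0.24]
time_s: 9.97
eef_pos: [0.6714, 0.0049, 0.0071]
eef_rot: [0.003, 0.679, 0.734, -0.001]
wrist_force: [0.4, -13.6, 4.3]
opening: 0.35
t 9.97 fence xy [ -49.9 -129.5] z 0.0071 yawrel 89.98 tilt -0.99998 Ffence [ -0.7 -13.6   4.3] open 0.35 q [-0.17  0.64  1.47 -0.    1.03 -0.24]
```

View pics/side9.png

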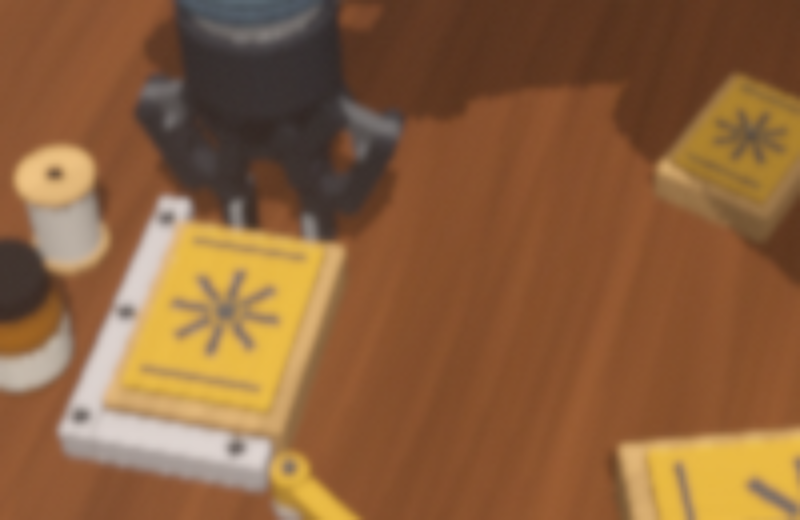

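```bash
python3 -m handwheel '[{"grip":3,"linear":[-1,0,0],"rotation":[0,0,0]},{"grip":3,"linear":[-2.5,0,0],"rotation":[0,0,0]},{"grip":3,"linear":[-2.5,0,-3],"rotation":[0,0,0]},{"grip":3,"linear":[-2.5,0,-6],"rotation":[0,0,0]},{"grip":3,"linear":[-2.5,0,-9],"rotation":[0,0,7]},{"grip":3,"linear":[-2,-2,-9],"rotation":[0,0,14]},{"grip":4,"linear":[0,-4,-9],"rotation":[0,0,21]},{"grip":5.5,"linear":[2,-6,-9],"rotation":[0,0,28]},{"grip":5.5,"linear":[4,-8,-9],"rotation":[0,0,35]},{"grip":5.5,"linear":[6,-9,-9],"rotation":[0,0,42]},{"grip":5.5,"linear":[6.9,-9,-9],"rotation":[0,0,49]},{"grip":5.5,"linear":[6.9,-9,-9],"rotation":[0,0,56]}]';python3 -m handwheel '[{"grip":5.5,"linear":[0,0,0],"rotation":[0,0,7]},{"grip":5.5,"linear":[0,0,0],"rotation":[0,0,14]},{"grip":5.5,"linear":[0,0,0],"rotation":[0,0,21]},{"grip":5.5,"linear":[0,0,0],"rotation":[0,0,28]},{"grip":5.5,"linear":[0,0,0],"rotation":[0,0,34]},{"grip":5.5,"linear":[0,0,0],"rotation":[0,0,34]},{"grip":5.5,"linear":[0,0,0],"rotation":[0,0,34]}]'; python3 -c "
from h import *
import cv2
st();plan(-125,-60,.008,0);plan(-99,-60,.008,0)
for n in('side','top'):cv2.imwrite(f'pics/{n}10.png',cams.camera(n)[:,:,::-1])"
```

```text
time_s: 11.02
eef_pos: [0.5729, 0.0725, 0.0949]
eef_rot: [-0.001, 0.945, 0.327, -0.001]
wrist_force: [0.3, -0.8, 0.4]
opening: 0.648
time_s: 11.6
eef_pos: [0.5742, 0.0703, 0.095]
eef_rot: [-0.0, 0.999, 0.04, -0.0]
wrist_force: [0.7, 0.2, 0.1]
opening: 0.646
t 11.6 fence xy [-141.8  -56.7] z 0.095 yawrel 0.2 tilt -1.0 Ffence [0.7 0.1 0.1] open 0.646 q [-0.08  0.35  1.7   0.    1.1   1.41]
-> (-125, -60, 0.008, 0) lin [1.69 0.34 8.7 ] rot [-0.04  0.05  0.2 ]
-> (-99, -60, 0.008, 0) lin [4.29 0.35 8.69] rot [-0.04  0.05  0.2 ]
```

View pics/side10.png

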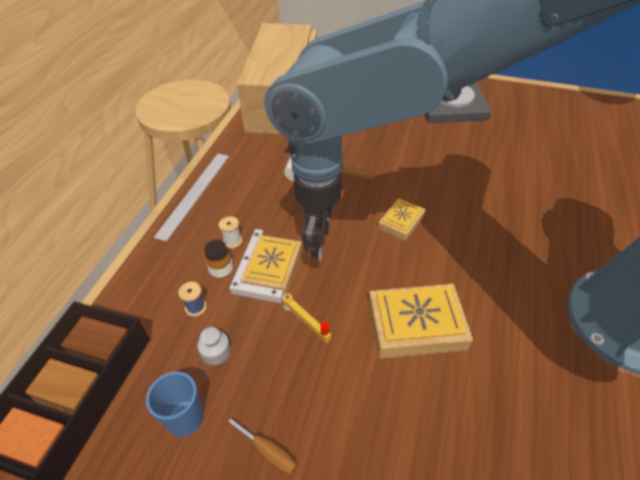

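```bash
python3 -m handwheel '[{"grip":5.5,"linear":[0.8,0.3,3],"rotation":[0,0,0]},{"grip":5.5,"linear":[1.2,0.3,6],"rotation":[0,0,0]},{"grip":5.5,"linear":[1.2,0.3,8],"rotation":[0,0,0]},{"grip":5.5,"linear":[1.2,0.3,8.7],"rotation":[0,0,0]},{"grip":5.5,"linear":[1.8,0.3,8.7],"rotation":[0,0,0]},{"grip":5.5,"linear":[2.6,0.3,8.7],"rotation":[0,0,0]},{"grip":5.5,"linear":[3.4,0.3,8.7],"rotation":[0,0,0]},{"grip":5.5,"linear":[3.8,0.3,8.7],"rotation":[0,0,0]},{"grip":5.5,"linear":[4.1,0.3,8.7],"rotation":[0,0,0]},{"grip":5.5,"linear":[4.2,0.3,8.7],"rotation":[0,0,0]},{"grip":5.5,"linear":[4.3,0.3,8.7],"rotation":[0,0,0]},{"grip":5.5,"linear":[4.3,0.3,8.7],"rotation":[0,0,0]}]'; python3 -c "
from h import *
st()"
```

```text
time_s: 12.7
eef_pos: [0.617, 0.0707, 0.0087]
eef_rot: [0.0, 0.999, 0.039, -0.001]
wrist_force: [-4.0, -0.9, 3.1]
opening: 0.648
t 12.7 fence xy [-99.  -59.7] z 0.0087 yawrel 0.05 tilt -1.0 Ffence [-4.1 -0.6  3.1] open 0.648 q [-0.08  0.56  1.61 -0.    0.98  1.42]
```

```bash
python3 -m handwheel '[{"grip":5.5,"linear":[0.1,0,0],"rotation":[0,0,0]},{"grip":5.5,"linear":[0.2,0,0],"rotation":[0,0,0]},{"grip":5.5,"linear":[0.2,0,0],"rotation":[0,0,0]}]'; python3 -c "
from h import *
st();plan(-135,-60,.1,0)"
```

```text
time_s: 12.95
eef_pos: [0.6171, 0.0707, 0.0085]
eef_rot: [0.0, 0.999, 0.039, -0.003]
wrist_force: [-12.7, -2.7, 10.6]
opening: 0.642
t 12.95 fence xy [-99.  -59.7] z 0.0085 yawrel 0.05 tilt -0.99998 Ffence [-12.9  -1.7  10.6] open 0.642 q [-0.08  0.56  1.6  -0.    0.99  1.42]
-> (-135, -60, 0.1, 0) lin [-3.65  0.03 -9.13] rot [0.01 0.33 0.05]
```

```bash
python3 -m handwheel '[{"grip":5.5,"linear":[-1.5,0,0],"rotation":[0,0,0]},{"grip":5.5,"linear":[-3.5,0,0],"rotation":[0,0,0]},{"grip":5.5,"linear":[-3.5,0,-3],"rotation":[0,0,0]},{"grip":4,"linear":[-3.5,0,-6],"rotation":[0,0,0]},{"grip":2,"linear":[-3.5,0,-9],"rotation":[0,0,0]},{"grip":0,"linear":[-3.5,-3,-9],"rotation":[0,0,7]},{"grip":0,"linear":[-3,-6,-9],"rotation":[0,0,14]},{"grip":0,"linear":[-2.8,-9,-9],"rotation":[0,0,21]},{"grip":0,"linear":[-2.8,-12,-9],"rotation":[0,0,28]},{"grip":0,"linear":[-2.8,-13.7,-9],"rotation":[0,0,35]},{"grip":0,"linear":[-2.8,-13.7,-9],"rotation":[0,0,42]},{"grip":0,"linear":[-2.8,-13.7,-9],"rotation":[0,0,46]}]'; python3 -m handwheel '[{"grip":0,"linear":[0,0,0],"rotation":[0,0,0]},{"grip":0,"linear":[0,0,0],"rotation":[0,0,0]},{"grip":0,"linear":[0,0,0],"rotation":[0,0,0]}]';python3 -c "
from h import *
import cv2
st();plan(-127,77.4,.01,-46)
for n in('side','top'):cv2.imwrite(f'pics/{n}11.png',cams.camera(n)[:,:,::-1])"
```

```text
time_s: 13.95
eef_pos: [0.5811, 0.2072, 0.0987]
eef_rot: [-0.0, 0.934, -0.356, 0.001]
wrist_force: [0.9, -0.1, 0.1]
opening: -0.0
time_s: 14.2
eef_pos: [0.5813, 0.2053, 0.0985]
eef_rot: [-0.0, 0.935, -0.354, 0.0]
wrist_force: [0.5, -0.3, 0.7]
opening: 0.001
t 14.2 fence xy [-124.4   77.3] z 0.0985 yawrel -45.85 tilt -1.0 Ffence [ 0.5 -0.4  0.7] open 0.001 q [0.15 0.41 1.6  0.   1.13 2.44]
-> (-127, 77.4, 0.01, -46) lin [-0.19  0.18  8.85] rot [-0.03 -0.02  0.15]
```

View pics/side11.png

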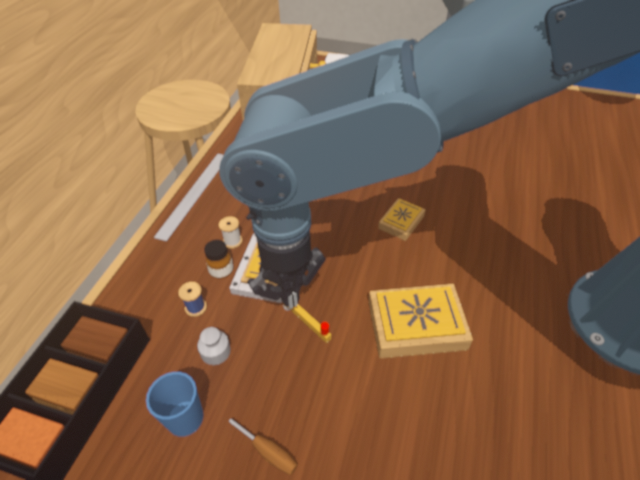

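View pics/top11.png

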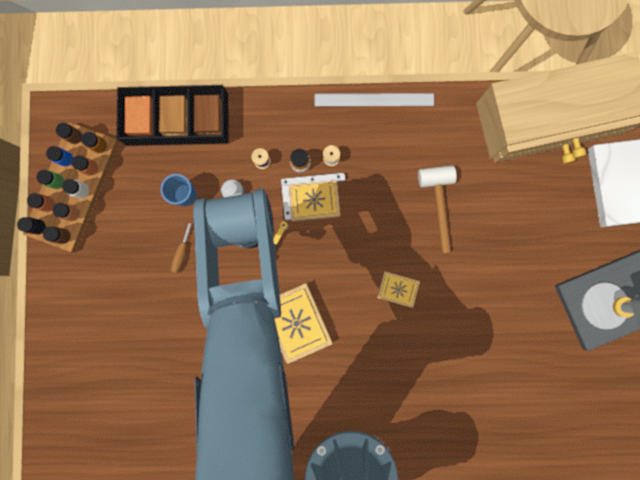

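```bash
python3 - <<'E'
import cv2
a=cv2.imread("pics/top11.png");cv2.imwrite("pics/t11z.png",cv2.resize(a[165:245,265:355],None,fx=7,fy=7,interpolation=cv2.INTER_CUBIC))
E
```

```text
(no output)
```

View pics/t11z.png

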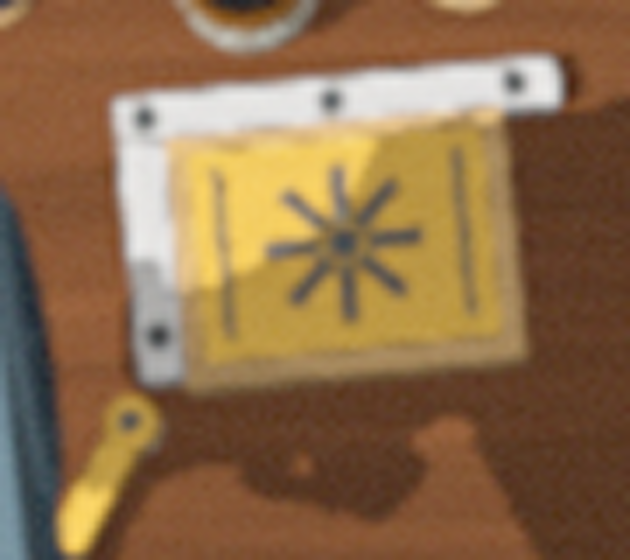

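```bash
python3 -m handwheel '[{"grip":0,"linear":[-0.2,0.1,3],"rotation":[0,0,0]},{"grip":0,"linear":[-0.2,0.1,5],"rotation":[0,0,0]},{"grip":0,"linear":[-0.2,0.1,7],"rotation":[0,0,0]},{"grip":0,"linear":[-0.2,0.1,8],"rotation":[0,0,0]},{"grip":0,"linear":[-0.2,0.1,8.7],"rotation":[0,0,0]},{"grip":0,"linear":[-0.2,0.1,8.7],"rotation":[0,0,0]},{"grip":0,"linear":[-0.2,0.1,8.7],"rotation":[0,0,0]}]';python3 -c "
from h import *
import cv2
st();plan(-127,77.4,.01,-46)
cv2.imwrite('pics/side12.png',cv2.resize(cams.camera('side')[220:360,205:355],None,fx=4,fy=4)[:,:,::-1])
p=np.array([60,20.5])
for a in range(6,73,6):
  t=np.radians(-a);R=np.array([[np.cos(t),-np.sin(t)],[np.sin(t),np.cos(t)]]);print(-a,((p-R@p)/10).round(2))"
```

```text
time_s: 14.88
eef_pos: [0.5794, 0.206, 0.0118]
eef_rot: [-0.0, 0.935, -0.355, 0.0]
wrist_force: [0.1, 0.3, 0.3]
opening: 0.001
t 14.88 fence xy [-126.2   78.1] z 0.0118 yawrel -45.96 tilt -1.0 Ffence [0.1 0.3 0.3] open 0.001 q [0.15 0.54 1.63 0.   0.98 2.44]
-> (-127, 77.4, 0.01, -46) lin [-0.01  0.11  0.18] rot [-0.03 -0.02  0.04]
-6 [-0.18  0.64]
-12 [-0.3   1.29]
-18 [-0.34  1.95]
-24 [-0.32  2.62]
-30 [-0.22  3.27]
-36 [-0.06  3.92]
-42 [0.17 4.54]
-48 [0.46 5.14]
-54 [0.81 5.7 ]
-60 [1.22 6.22]
-66 [1.69 6.7 ]
-72 [2.2  7.12]
```

View pics/side12.png

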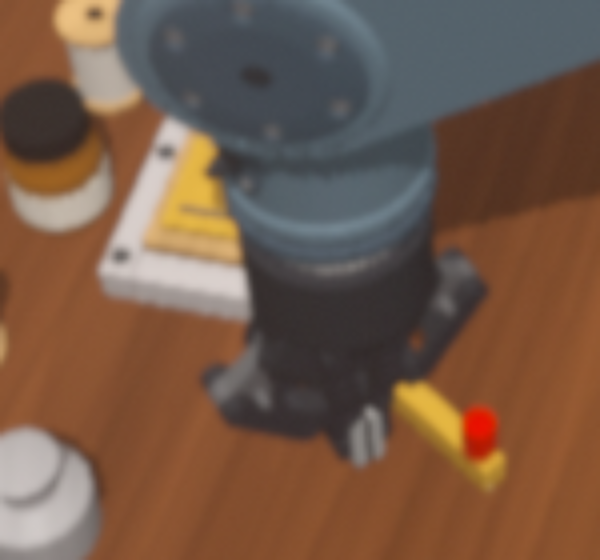

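```bash
python3 -m handwheel '[{"grip":0,"linear":[-0.2,0.6,0.1],"rotation":[0,0,-6]},{"grip":0,"linear":[-0.3,1.3,0.1],"rotation":[0,0,-12]},{"grip":0,"linear":[-0.3,1.9,0.1],"rotation":[0,0,-18]},{"grip":0,"linear":[-0.3,2.6,0.1],"rotation":[0,0,-24]},{"grip":0,"linear":[-0.2,3.3,0.1],"rotation":[0,0,-30]},{"grip":0,"linear":[-0.2,3.3,0.1],"rotation":[0,0,-30]}]';python3 -c "
from h import *
import cv2
st()
cv2.imwrite('pics/side13.png',cv2.resize(cams.camera('side')[220:360,205:355],None,fx=4,fy=4)[:,:,::-1])"
```

```text
time_s: 15.43
eef_pos: [0.5561, 0.1822, 0.0118]
eef_rot: [-0.0, 0.995, -0.099, 0.001]
wrist_force: [0.4, -0.5, 0.2]
opening: -0.001
t 15.43 fence xy [-151.2   56.2] z 0.0118 yawrel -15.77 tilt -1.0 Ffence [ 0.4 -0.5  0.2] open -0.001 q [ 0.11  0.49  1.71 -0.    0.94  1.88]
```

View pics/side13.png

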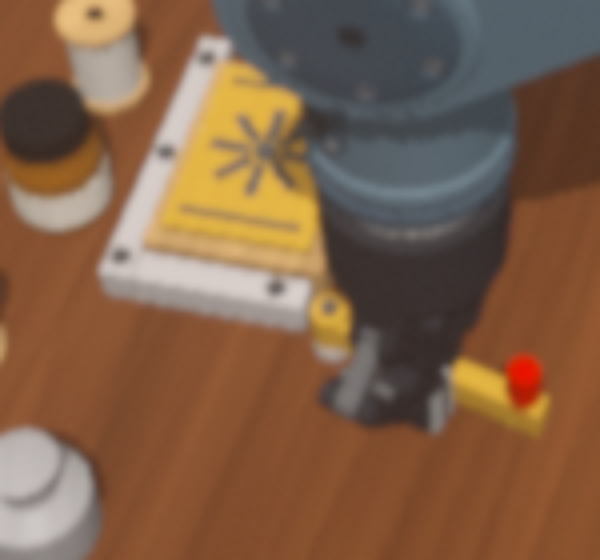

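```bash
python3 -m handwheel '[{"grip":0,"linear":[-0.2,0.6,0.1],"rotation":[0,0,-6]},{"grip":0,"linear":[-0.3,1.3,0.1],"rotation":[0,0,-12]},{"grip":0,"linear":[-0.3,1.9,0.1],"rotation":[0,0,-18]},{"grip":0,"linear":[-0.3,2.6,0.1],"rotation":[0,0,-24]},{"grip":0,"linear":[-0.2,3.3,0.1],"rotation":[0,0,-30]},{"grip":0,"linear":[-0.1,3.9,0.1],"rotation":[0,0,-36]},{"grip":0,"linear":[0.2,4.5,0.1],"rotation":[0,0,-42]},{"grip":0,"linear":[0.5,5.1,0.1],"rotation":[0,0,-48]},{"grip":0,"linear":[0.8,5.7,0.1],"rotation":[0,0,-54]},{"grip":0,"linear":[1.2,6.2,0.1],"rotation":[0,0,-60]},{"grip":0,"linear":[1.7,6.7,0.1],"rotation":[0,0,-66]},{"grip":0,"linear":[1.7,6.7,0.1],"rotation":[0,0,-66]}]';python3 -c "
from h import *
import cv2
st()
cv2.imwrite('pics/side14.png',cv2.resize(cams.camera('side')[220:360,205:355],None,fx=4,fy=4)[:,:,::-1])"
```

```text
time_s: 16.48
eef_pos: [0.5603, 0.113, 0.0103]
eef_rot: [0.001, 0.889, 0.457, 0.001]
wrist_force: [-0.6, 0.3, 0.6]
opening: -0.001
t 16.48 fence xy [-152.4  -13.1] z 0.0103 yawrel 50.02 tilt -1.0 Ffence [-0.6  0.3  0.6] open -0.001 q [-0.01  0.47  1.74 -0.    0.93  0.61]
```

View pics/side14.png

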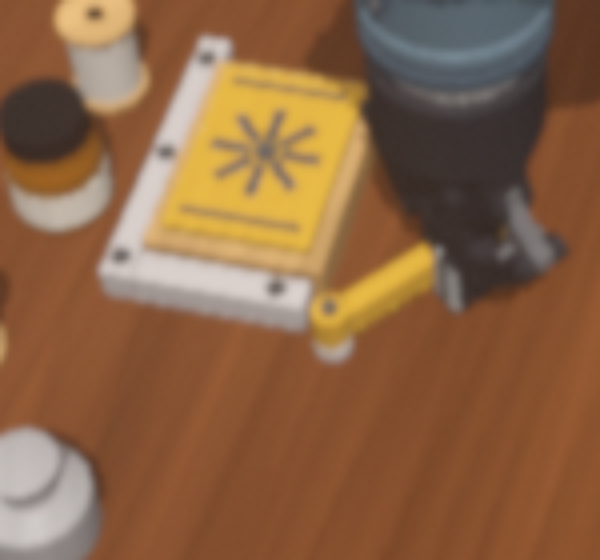

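```bash
python3 -m handwheel '[{"grip":0,"linear":[-0.2,0.6,0],"rotation":[0,0,-6]},{"grip":0,"linear":[-0.3,1.3,0],"rotation":[0,0,-12]},{"grip":0,"linear":[-0.3,1.9,0],"rotation":[0,0,-18]},{"grip":0,"linear":[-0.3,2.6,0],"rotation":[0,0,-24]},{"grip":0,"linear":[-0.2,3.3,0],"rotation":[0,0,-30]},{"grip":0,"linear":[-0.2,3.5,0],"rotation":[0,0,-33]},{"grip":0,"linear":[-0.2,3.5,0],"rotation":[0,0,-33]}]';python3 -c "
from h import *
import cv2
st();plan(-120.5,-40,.01,90)
cv2.imwrite('pics/side15.png',cv2.resize(cams.camera('side')[220:360,205:355],None,fx=4,fy=4)[:,:,::-1])"
```

```text
time_s: 17.12
eef_pos: [0.5866, 0.0918, 0.0096]
eef_rot: [0.0, 0.724, 0.69, 0.0]
wrist_force: [0.6, -0.3, -0.1]
opening: 0.002
t 17.12 fence xy [-127.7  -36.3] z 0.0096 yawrel 82.85 tilt -1.0 Ffence [ 0.6 -0.3 -0.1] open 0.002 q [-0.04  0.51  1.68  0.    0.95  0.  ]
-> (-120.5, -40, 0.01, 90) lin [-0.28  0.76 -0.04] rot [ 0.04 -0.   -7.15]
```

View pics/side15.png

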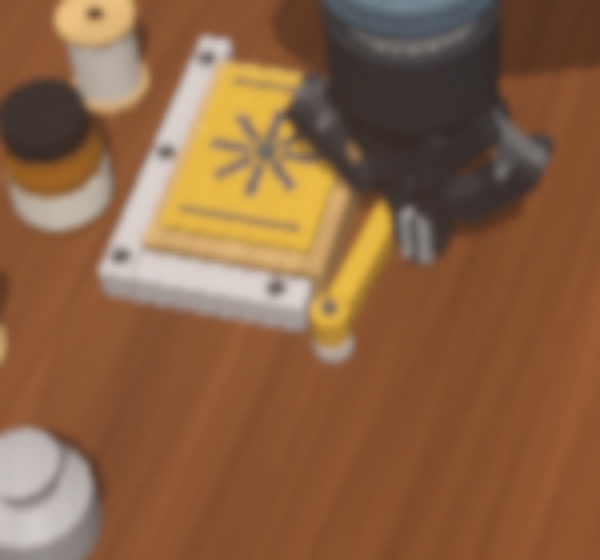

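```bash
python3 -m handwheel '[{"grip":0,"linear":[-0.1,0.3,0],"rotation":[0,0,-3]},{"grip":0,"linear":[-0.2,0.5,0],"rotation":[0,0,-5]},{"grip":0,"linear":[-0.3,0.7,0],"rotation":[0,0,-7]},{"grip":0,"linear":[-0.3,0.7,0],"rotation":[0,0,-7]},{"grip":0,"linear":[-0.3,0.7,0],"rotation":[0,0,-7]}]';python3 -c "
from h import *
st()"
python3 -m handwheel '[{"grip":0,"linear":[0,0.1,0],"rotation":[0,0,0]},{"grip":0,"linear":[0,0.2,0],"rotation":[0,0,0]},{"grip":0,"linear":[0,0.2,0],"rotation":[0,0,0]}]';python3 -c "
from h import *
import cv2
st()
cv2.imwrite('pics/side16.png',cv2.resize(cams.camera('side')[220:360,205:355],None,fx=4,fy=4)[:,:,::-1])"
```

```text
time_s: 17.58
eef_pos: [0.5928, 0.0886, 0.0094]
eef_rot: [0.0, 0.681, 0.733, 0.0]
wrist_force: [0.9, 0.0, -0.2]
opening: 0.003
t 17.58 fence xy [-121.8  -39.9] z 0.0094 yawrel 89.82 tilt -1.0 Ffence [ 0.9 -0.  -0.2] open 0.003 q [-0.05  0.52  1.67  0.    0.96 -0.12]
time_s: 17.83
eef_pos: [0.5949, 0.0885, 0.0094]
eef_rot: [0.0, 0.68, 0.734, -0.0]
wrist_force: [-1.6, -0.9, 0.4]
opening: 0.001
t 17.83 fence xy [-119.7  -40.2] z 0.0094 yawrel 89.97 tilt -1.0 Ffence [-1.6 -0.8  0.4] open 0.001 q [-0.05  0.52  1.66 -0.    0.96 -0.13]
```

View pics/side16.png

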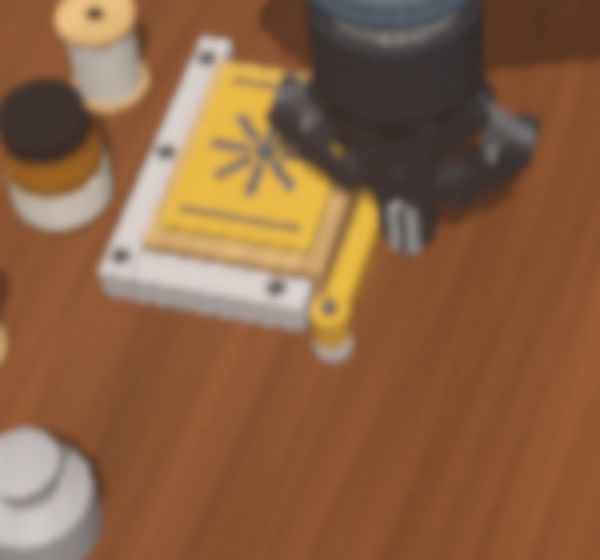

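```bash
python3 -m handwheel '[{"grip":0,"linear":[0,0.1,0],"rotation":[0,0,0]},{"grip":0,"linear":[0,0.2,0],"rotation":[0,0,0]},{"grip":0,"linear":[0,0.2,0],"rotation":[0,0,0]}]';python3 -c "
from h import *
st()"
python3 -m handwheel '[{"grip":0,"linear":[0,0.1,0],"rotation":[0,0,0]},{"grip":0,"linear":[0,0.2,0],"rotation":[0,0,0]},{"grip":0,"linear":[0,0.2,0],"rotation":[0,0,0]}]';python3 -c "
from h import *
st()"
```

```text
time_s: 18.13
eef_pos: [0.5971, 0.0885, 0.0093]
eef_rot: [0.0, 0.679, 0.734, 0.0]
wrist_force: [0.0, -0.4, -1.0]
opening: -0.001
t 18.13 fence xy [-117.6  -40.4] z 0.0093 yawrel 90.02 tilt -1.0 Ffence [-0.  -0.4 -1. ] open -0.001 q [-0.05  0.52  1.66 -0.    0.96 -0.13]
time_s: 18.38
eef_pos: [0.5974, 0.0886, 0.0091]
eef_rot: [-0.001, 0.679, 0.734, -0.001]
wrist_force: [-7.5, -2.5, 6.2]
opening: 0.002
t 18.38 fence xy [-117.2  -40.3] z 0.0091 yawrel 90.04 tilt -0.99999 Ffence [-7.7 -2.   6.2] open 0.002 q [-0.05  0.53  1.65 -0.    0.97 -0.13]
```

```bash
python3 -m handwheel '[{"grip":0,"linear":[0,0.1,0],"rotation":[0,0,0]},{"grip":0,"linear":[0,0.1,0],"rotation":[0,0,0]},{"grip":0,"linear":[0,0.1,0],"rotation":[0,0,0]}]';python3 -c "
from h import *
st()"
python3 -m handwheel '[{"grip":0,"linear":[0,-0.6,0],"rotation":[0,0,0]},{"grip":0,"linear":[0,-2,0],"rotation":[0,0,0]},{"grip":0,"linear":[0,-5,0],"rotation":[0,0,0]},{"grip":0,"linear":[0,-6,0],"rotation":[0,0,0]},{"grip":0,"linear":[0,-6,-4],"rotation":[0,0,0]},{"grip":0,"linear":[0,-6,-8],"rotation":[0,0,0]},{"grip":0,"linear":[-3,-9,-12],"rotation":[0,0,0]},{"grip":0,"linear":[-7,-12,-14],"rotation":[0,0,0]},{"grip":0,"linear":[-11,-15,-14],"rotation":[0,0,0]},{"grip":0,"linear":[-15,-16,-14],"rotation":[0,0,0]},{"grip":0,"linear":[-18,-16,-14],"rotation":[0,0,0]},{"grip":0,"linear":[-20,-16,-14],"rotation":[0,0,0]}]'
python3 -m handwheel '[{"grip":0,"linear":[0,0,0],"rotation":[0,0,0]},{"grip":0,"linear":[0,0,0],"rotation":[0,0,0]},{"grip":0,"linear":[0,0,0],"rotation":[0,0,0]}]'
python3 -c "
from h import *
import cv2
st()
for n in('side','top'):cv2.imwrite(f'pics/{n}17.png',cams.camera(n)[:,:,::-1])"
```

```text
time_s: 18.63
eef_pos: [0.5975, 0.0886, 0.0091]
eef_rot: [-0.002, 0.679, 0.734, -0.002]
wrist_force: [-10.1, -2.3, 8.2]
opening: 0.001
t 18.63 fence xy [-117.1  -40.3] z 0.0091 yawrel 90.05 tilt -0.99998 Ffence [-10.2  -1.6   8.2] open 0.001 q [-0.05  0.53  1.65 -0.    0.97 -0.13]
time_s: 19.63
eef_pos: [0.4551, -0.1246, 0.1503]
eef_rot: [0.001, 0.679, 0.734, 0.0]
wrist_force: [1.3, -0.6, -0.8]
opening: -0.001
time_s: 19.88
eef_pos: [0.4558, -0.1227, 0.1492]
eef_rot: [-0.0, 0.68, 0.734, 0.0]
wrist_force: [0.1, 1.0, -0.1]
opening: -0.001
t 19.88 fence xy [-274.7 -240.1] z 0.1492 yawrel 89.97 tilt -1.0 Ffence [ 0.2  1.  -0.1] open -0.001 q [-0.52  0.04  1.94  0.    1.16 -0.59]
```

View pics/side17.png

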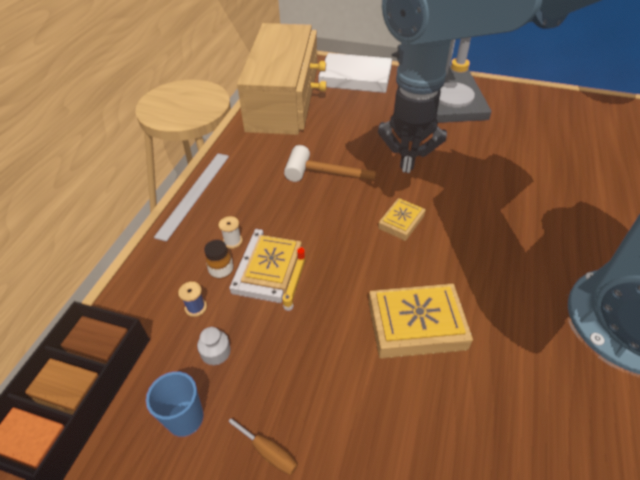

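View pics/top17.png

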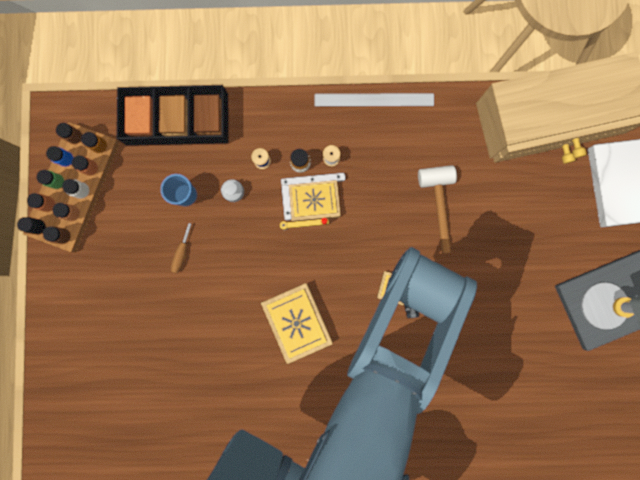

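```bash
python3 - <<'E'
import cv2
a=cv2.imread("pics/top17.png");b=cv2.imread("pics/side17.png")
A=cv2.resize(a[165:240,272:352],None,fx=5,fy=5,interpolation=cv2.INTER_CUBIC);B=cv2.resize(b[225:315,225:315],None,fx=4.166,fy=4.166,interpolation=cv2.INTER_CUBIC)[:375]
cv2.imwrite("pics/z17.png",cv2.hconcat([A,B[:375]]))
E
```

```text
(no output)
```

View pics/z17.png

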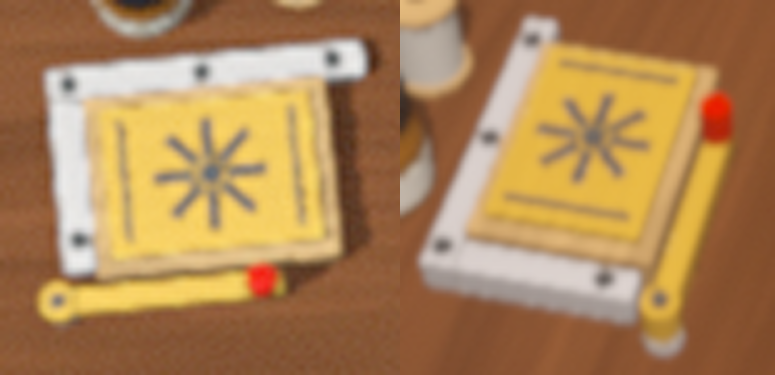

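```bash
python3 - <<'E'
from h import *
T=lambda u:px(u,5,(272,165));S=lambda u:px((u[0]-400,u[1]),4.166,(225,225))
for n,f,p,k,r in(("top",T,(57,300),(262,277),(211,172)),("side",S,(659,299),(717,106),(593,136))):
    a=inv(F,ray(n,f(p),.027));b=inv(F,ray(n,f(k),.05));c=inv(F,ray(n,f(r),.034));d=b-a
    print(n,"pivot",a,"knob",b,"theta",np.arctan2(-d[0],-d[1]),"block",c)
E
```

```text
top pivot [-98.78810466  21.65926055] knob [-100.04075532  -79.36369183] theta 0.012399028518753805 block [-44.37956478 -59.56614012]
side pivot [-96.37720849  18.20079867] knob [-99.30394067 -77.60515791] theta 0.03053904349471455 block [-42.5282257  -60.36863336]
```

```bash
python3 -c "
from bench import ctrl
print(ctrl.hand_in())"
```

```text
the job is handed in; nothing more can be done
None
```

I pushed the middle-sized block home into the fence corner without lifting it, then swung the keeper fully shut. The hand was clear of everything when I handed in at about 20 s.

- **Block:** I pushed it against the back stop, slid it along to the side stop, then pressed it once more towards the back. At each stop the hand stopped moving while the force rose to about 13–14 N. The final pictures put its centre at (-44, -60) mm from the top camera and (-43, -60) mm from the side camera. The target is (-45, -60), and it looks square against both stops.
- **Keeper:** I pushed the bar round until it would not move further, at about 10 N. The pictures give an angle of 0.01 rad (top camera) and 0.03 rad (side camera). The side camera's positions for the keeper pivot and the block are also 2–4 mm off, so I put the differences down to calibration and pixel-picking error.
- **Other items:** In the final views they look to be where they started. I checked this by eye only. The small block was partly hidden by the arm in the top view but visible in the side view.

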